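Close the cocktail shaker, then take off only its cap and keep it in hand

ROBOT

A 6-joint arm with a two-finger parallel gripper is mounted at the origin on a cart in front of the work surface, level with it; the furniture and walls round the work are solid. World frame = base frame: x ahead of the robot, y to its left, z up, the work surface at z = 0. Lengths are in m, angles in rad, forces in N, time in s.
With the tool pointing down it reaches from about 0.325 to 0.9 m from the base axis. Payload 6.1 kg.
Tool frame: the origin (TCP) lies midway between the tips of the shut fingers; the grasp point (between the pads) lies 19 mm behind it; z points along the fingers, y is the line along which they close (so a half turn about z gives the same grasp; the last joint's range is limited). The gripper opens to 85 mm and grips with 20 to 120 N. Pads are 22 mm wide; open, the fingers measure 114 mm over their backs; the gripper's body (76 mm by 85 mm) begins 54 mm behind the grasp point. The pads swing forward as they close: fully open they stand 13 mm farther back than shut.
Start: joints at [-1.402, 0.22, 1.526, -0, 1.395, -0.126], TCP at [0.182, -0.598, 0.231] pointing down, gripper open.
Joint ranges: [-2.98, 2.98], [-0.91, 2.08], [0.09, 2.57], [-1.24, 4.39], [0.2, 2.65], [-2.68, 2.68]. Speed limits (rad/s): [2.57, 2.57, 3.01, 3.14, 3.14, 3.14].

INTERFACE

Orientations are given as [roll, pitch, yaw] about the fixed x, y, z axes, in that order (R = Rz(yaw) Ry(pitch) Rx(roll)).
In Python, from plant import movep, move_l, set_joints, gripper_to, hold, inverse_kinematics, observe, get_image, get_calibration, Unreachable, job_done gives the robot as it stands. Calls block until the motion is done:
- movep(position, orientation): joint-space move of the TCP to a pose.
- move_l(position, feed=0.15, rotation=None, max_force=None): straight line of the TCP; rotation=None keeps the orientation; feed is the mean speed in m/s. With max_force (N) it stops when the force on the tool has changed by that much, and returns True; else False.
- set_joints(angles): joint-space move.
- gripper_to(opening, f_grip=None): finger opening in m; f_grip is the grip in N (None keeps the last); returns when the fingers have stopped.
- hold(seconds).
- inverse_kinematics(position, orientation): joint angles nearest the present ones, or None.
- observe(): the state.
- get_image(name): name is "side" or "top"; returns (picture, depth): 400x640x3 uint8, red, green, blue; 400x640 float32, m along the optical axis (not along the pixel's ray), 0 where there is no reading.
- get_calibration(name): a dict with "intrinsics" (3x3 intrinsics, pixels), "world_from_camera" (4x4, takes a point from camera to world coordinates). Camera axes: x right, y down, z forward; pixel columns grow to the right and rows downward; lengths in m; the calibration is good to about 2 mm. A picture is of the moment at which its call begins. get_calibration takes no time and is no camera call.
A pose or a line that the arm cannot do raises Unreachable and nothing moves.
- job_done(): hands the job in; it is judged then, once.
The state is a dict: "time_s": time; "q": joint angles; "joint_velocities": joint speeds; "joint_torque": joint torques, N m; "eef_pos": TCP position; "tcp_rot": TCP orientation; "ft_force": force on the tool from outside, world axes, zero at the start; "torque": the same for the moment, N m; "opening": finger opening in m; "grasp_force": force on a finger pad.
Only numpy, scipy, OpenCV 4.12 (cv2) and the standard library are available. Lean on these libraries where they do the work, as an engineer would, in place of code of your own. Each camera call takes 0.05 s, during which the arm holds its last target. There are 200 camera calls.

TASK

Close the cocktail shaker: take the strainer top from the worktop with its cap still on, lower it into the mouth of the shaker tin and press it home with a light push until you feel it stop on the rim. Then lift off the cap alone, so that the drink can be poured through the strainer: the strainer top stays fully home, and the tin stays standing where it is. Finish while holding the cap upright in the gripper about 10 cm above its seat, touching nothing else, and leave the glasses, the spoon and the salt shaker alone.

Things in the scene. Friction and masses are not known exactly. Their poses are not given: they have to be found in the camera images.
- tin: Loose brushed-steel shaker tin, open at the top, 116 mm tall, about 51 mm across the foot widening to 68 mm across the rim; clear mouth about 60 mm across with walls 3 mm thick, hollow to 8 mm above its foot. Weighs about 0.4 kg. Stands upright; origin at the centre of its underside, z up.
- tin_mouth (a point): Centre of the tin's mouth, level with the rim, 116 mm above the tin's underside.
- strainer: Loose steel strainer top of the shaker (inner lid), round, about 0.16 kg, cap on it, standing on the worktop; origin at the centre of its underside, z up. Skirt 56 mm across at height 0-16 mm, narrowed to 49 mm at the foot, goes inside the tin's mouth (2 mm play all round); bead 69 mm across at 16-19 mm comes to rest on the tin's rim, origin then 100 mm above the tin's underside.
- strainer_band (a point): Centre of the strainer's upright grip band: 64 mm across, from 19 to 33 mm above its origin; this point lies at 26 mm. Gripping it carries strainer and cap together. Below it the bead juts out 2.5 mm; above it a shoulder narrows to a ledge at 38 mm, whence a neck 36 mm across with a pierced top, hidden under the cap, rises to 54 mm.
- cap: Loose steel cap (outer lid), about 0.07 kg: a round cup upside down, 45 mm across, 26 mm tall, top slightly domed; inside 40 mm across, 20 mm deep. Sits over the strainer's neck with about 2 mm play, rests on the ledge, not fastened: gripping the cap lifts the cap only. Origin at the centre of its lower rim, 38 mm above the strainer's origin when on; z up.
- tumbler: Clear drinking glass, 80 mm across, 91 mm tall, standing at the back of the worktop; to be left alone. Origin at the centre of its underside.
- tumbler_2: A second clear glass, 77 mm across, 89 mm tall, next to the first; to be left alone. Origin at the centre of its underside.
- teaspoon: Steel teaspoon, 130 mm long, lying on the worktop; to be left alone. Origin at its middle, on the underside.
- salt_shaker: Glass salt shaker with a grey top, 44 mm across, 90 mm tall; to be left alone. Origin at the centre of its underside.
Mind the look-alikes: they are no part of the job. Leave any orange or yellow look-alike of the strainer alone. What is shaped like the tin but green is not meant.

How it is judged:
By the outcome, as a careful person would: the job done as asked, in the order asked, and still so for the second after the job is handed in, while the arm keeps its last pose, push and grip.
It also fails if it takes over 51 s, if anything falls off the work surface, if the arm or the gripper's body presses on something with over 40 N, if the wrist force passes 120 N, or if a joint passes its speed limit or range.

## Working session

There is one attempt and no reset: what is moved stays moved. The work goes in short steps, each a Python script; the robot and the scene stay as the last script left them, time stands still between calls to the robot, and variables do not carry over. Pictures are saved under pics/ and viewed, at most 10 in all, crops included, and the job is handed in when it is done.

```bash
mkdir -p pics; ls
python3 - <<'E'
from plant import *
import cv2,numpy as np
for n in ("side","top"):
    im,d=get_image(n); np.savez(f"{n}0.npz",im=im,d=d)
    cv2.imwrite(f"pics/{n}0.png",im[:,:,::-1])
    c=get_calibration(n); print(n,np.round(c["intrinsics"],1).tolist(),np.round(c["world_from_camera"],3).tolist())
o=observe(); print(o["time_s"],o["eef_pos"],o["tcp_rot"],o["opening"])
E
```

```text
pics
side [[382.2, 0.0, 320.4], [0.0, 382.2, 195.4], [0.0, 0.0, 1.0]] [[-0.911, -0.186, 0.368, 0.256], [-0.412, 0.357, -0.838, 0.645], [0.025, -0.915, -0.402, 0.446], [0.0, 0.0, 0.0, 1.0]]
top [[452.8, 0.0, 317.5], [0.0, 452.8, 194.0], [0.0, 0.0, 1.0]] [[-0.014, -0.998, 0.063, 0.508], [-0.999, 0.015, 0.028, -0.105], [-0.029, -0.062, -0.998, 1.182], [0.0, 0.0, 0.0, 1.0]]
0.1 [ 0.18149337 -0.59749451  0.23028629] [-3.13984430e+00 -2.26892946e-04  2.94785464e-01] 0.08541086484879605
```

View pics/side0.png

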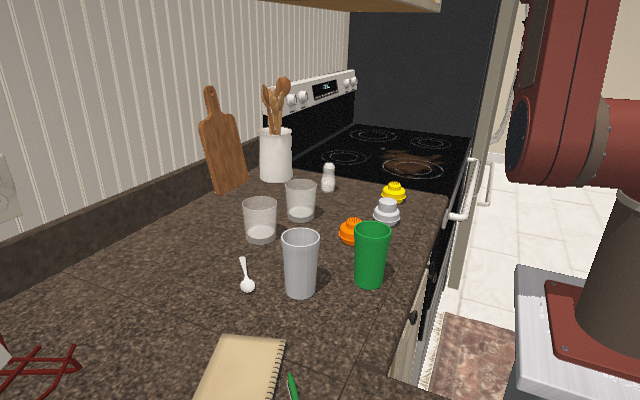

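View pics/top0.png

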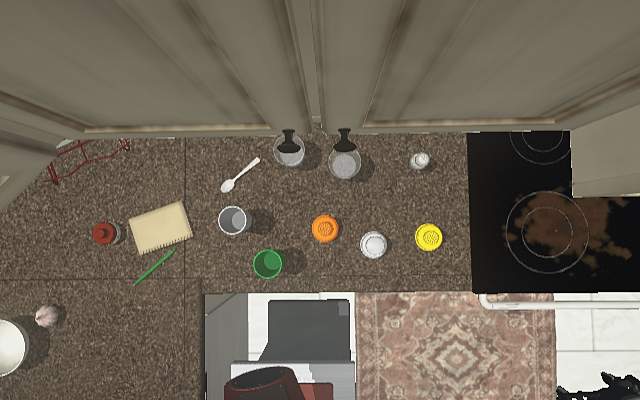

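The silver tin is at (300,263) side / (234,221) top. The green look-alike is at (371,255) / (267,264) and isn't meant. Strainer candidates are orange (352,230) / (325,228), silver with cap (386,212) / (373,244) and yellow (393,192) / (428,237). I choose the silver capped one and the silver tin.

```bash
cat > h.py <<'E'
import cv2,numpy as np
from plant import *
def cloud(n,d):
    c=get_calibration(n); K=np.array(c["intrinsics"]);T=np.array(c["world_from_camera"])
    v,u=np.mgrid[:400,:640]
    p=np.stack([(u-K[0,2])/K[0,0]*d,(v-K[1,2])/K[1,1]*d,d],-1)
    return p@T[:3,:3].T+T[:3,3]
def ray(n,uv,z):
    c=get_calibration(n); K=np.array(c["intrinsics"]);T=np.array(c["world_from_camera"])
    r=T[:3,:3]@np.linalg.solve(K,[uv[0],uv[1],1]); return T[:3,3]+r*(z-T[2,3])/r[2]
def circ(p):
    A=np.c_[2*p[:,:2],np.ones(len(p))]; s=np.linalg.lstsq(A,(p[:,:2]**2).sum(1),rcond=None)[0]
    return s[:2],np.sqrt(s[2]+s[:2]@s[:2])
E
python3 - <<'E'
from h import *
np.set_printoptions(precision=4,suppress=True)
S={n:np.load(f"{n}0.npz") for n in ("side","top")}
P={n:cloud(n,S[n]["d"]) for n in S}
def win(n,u,v,r):
    m=np.zeros((400,640),bool); m[v-r:v+r,u-r:u+r]=1; return m&(S[n]["d"]>0)
t=P["top"]; print("worktop z",np.median(t[190:200,270:300,2]))
for name,u,v,r,bands in [("strainer",373,244,24,[(.055,.07),(.02,.07),(.012,.07)]),("tin",234,221,26,[(.106,.125)]),("green",267,264,24,[(.1,.13)]),("orange",325,228,22,[(.012,.08)]),("yellow",428,237,22,[(.012,.08)]),("g1",290,152,26,[(.07,.11)]),("g2",345,163,26,[(.07,.11)])]:
    for a,b in bands:
        m=win("top",u,v,r)&(t[...,2]>a)&(t[...,2]<b)
        if m.sum()<8: print(name,a,"few");continue
        c=max(cv2.findContours(m.astype(np.uint8),0,1)[0],key=cv2.contourArea)
        zz=t[m][:,2]; z=np.median(zz); q=np.array([ray("top",x[0],z) for x in c]); e=cv2.fitEllipse(c)
        print(name,a,b,"n",m.sum(),"zmed",z,"zmax",zz.max(),"circ",*circ(q),"ell",e[0],e[1])
s=P["side"]
for name,u,v,r,a,b in [("cap",386,210,22,.045,.07),("strainer",386,212,22,.019,.033),("tinrim",300,240,22,.11,.13),("tinwall",300,265,30,.03,.1)]:
    m=win("side",u,v,r)&(s[...,2]>a)&(s[...,2]<b); p=s[m]; print("side",name,len(p),circ(p),p.min(0),p.max(0))
m=t[:130,250:400].reshape(-1,3); print("cabinet",np.nanpercentile(m[:,2],[5,50,95]),m[:,0].min())
a=cv2.resize(S["side"]["im"][170:260,330:430],None,fx=4,fy=4); b=cv2.resize(S["top"]["im"][200:290,320:420],None,fx=4,fy=4)
cv2.imwrite("pics/crop.png",np.hstack([a,b])[:,:,::-1])
E
```

```text
worktop z -0.0009144174614854617
strainer 0.055 0.07 n 260 zmed 0.06164176571754687 zmax 0.06837564006909425 circ [ 0.4521 -0.2122] 0.021145099930425123 ell (374.6397399902344, 244.6906280517578) (17.18277931213379, 17.478193283081055)
strainer 0.02 0.07 n 514 zmed 0.05607467561711155 zmax 0.06837564006909425 circ [ 0.4533 -0.21  ] 0.030403331009865406 ell (373.5268859863281, 244.10414123535156) (24.37335968017578, 25.227294921875)
strainer 0.012 0.07 n 569 zmed 0.03924995351781235 zmax 0.06837564006909425 circ [ 0.4527 -0.2107] 0.03246783124879333 ell (373.1773376464844, 244.02940368652344) (25.93919563293457, 26.196186065673828)
tin 0.106 0.125 n 149 zmed 0.11413464038753562 zmax 0.11995406387170693 circ [0.5186 0.1278] 0.033134728475347125 ell (232.2161407470703, 219.36520385742188) (27.49893569946289, 28.369213104248047)
green 0.1 0.13 n 172 zmed 0.11406237353144866 zmax 0.12068443439889887 circ [0.415 0.045] 0.03310724867615905 ell (267.3438415527344, 263.0268249511719) (27.829010009765625, 28.689537048339844)
orange 0.012 0.08 n 552 zmed 0.03737272126476854 zmax 0.0578552957957
[... 575 characters left out ...]
 0.09525386838164795 circ [ 0.6548 -0.1403] 0.03798744522156396 ell (344.21466064453125, 161.7130126953125) (31.219684600830078, 31.339872360229492)
side cap 195 (array([ 0.4491, -0.2049]), np.float64(0.016372163174047046)) [ 0.428  -0.2277  0.0453] [ 0.4717 -0.1866  0.064 ]
side strainer 252 (array([ 0.4545, -0.2563]), np.float64(0.07335630137157963)) [ 0.4185 -0.3584  0.0191] [ 0.4979 -0.1768  0.033 ]
side tinrim 277 (array([0.5174, 0.1317]), np.float64(0.03222899070678643)) [0.4839 0.0971 0.11  ] [0.5504 0.1652 0.1166]
side tinwall 1318 (array([0.5177, 0.1311]), np.float64(0.029706493296497914)) [0.4845 0.0988 0.0301] [0.5483 0.1645 0.1   ]
cabinet [0.6192 0.8339 0.9347] 0.508491032710244
```

View pics/crop.png

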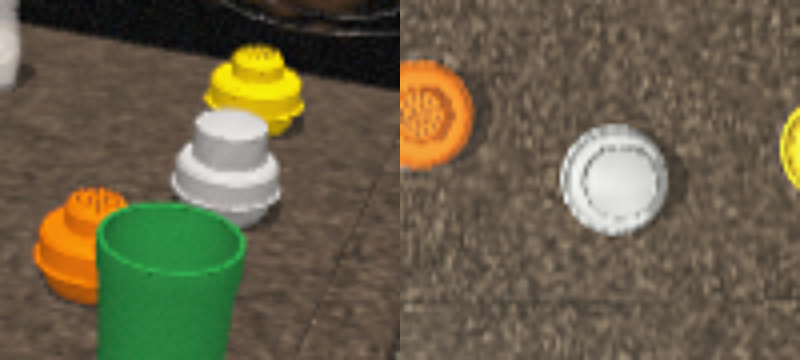

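The crop confirms it: the silver piece has a plain capped top, at (232,140) in the left half of the crop and (620,178) in the right half. Orange and yellow show bare pierced tops. I'll squeeze it lightly on two perpendicular axes to centre it in the gripper, keeping the fingertips just above the bead.

Run:
```python
from h import *
np.set_printoptions(precision=4,suppress=True)
pi=np.pi; x,y=.4512,-.2095
for p in [(x,y,.16),(.518,.13,.25)]:
    for w in (.7,.7-pi/2,.7+pi/2,.7-pi): print(p,w,inverse_kinematics(p,[pi,0,w]))
w1,w2=.7-pi/2,.7
movep([x,y,.13],[pi,0,w1]); print(observe()["time_s"])
print(move_l([x,y,.016],feed=.12,max_force=8)); print(observe()["time_s"])
gripper_to(.055,20); o=observe(); print(o["time_s"],o["opening"],o["grasp_force"],o["eef_pos"],o["ft_force"])
im,d=get_image("side"); cv2.imwrite("pics/g1.png",cv2.resize(im[120:270,300:500],None,fx=4,fy=4)[:,:,::-1])
```

```text
(0.4512, -0.2095, 0.16) 0.7 [-0.5934 -0.0224  1.9264 -0.      1.2375  0.2774]
(0.4512, -0.2095, 0.16) -0.8707963267948966 [-0.5934 -0.0224  1.9264 -0.      1.2375  1.8482]
(0.4512, -0.2095, 0.16) 2.2707963267948967 [-0.5934 -0.0224  1.9264  0.      1.2375 -1.2934]
(0.4512, -0.2095, 0.16) -2.441592653589793 None
(0.518, 0.13, 0.25) 0.7 [ 0.0982 -0.0101  1.7405 -0.      1.4112  0.969 ]
(0.518, 0.13, 0.25) -0.8707963267948966 [ 0.0982 -0.0101  1.7405 -0.      1.4112  2.5398]
(0.518, 0.13, 0.25) 2.2707963267948967 [ 0.0982 -0.0101  1.7405  0.      1.4112 -0.6018]
(0.518, 0.13, 0.25) -2.441592653589793 [ 0.0982 -0.0101  1.7405  0.      1.4112 -2.1726]
1.8583
False
2.9583
3.3083 0.06306963206510997 20.890346687519923 [ 0.4518 -0.2101  0.0173] [-2.3057  0.0882  4.87  ]
```

View pics/g1.png

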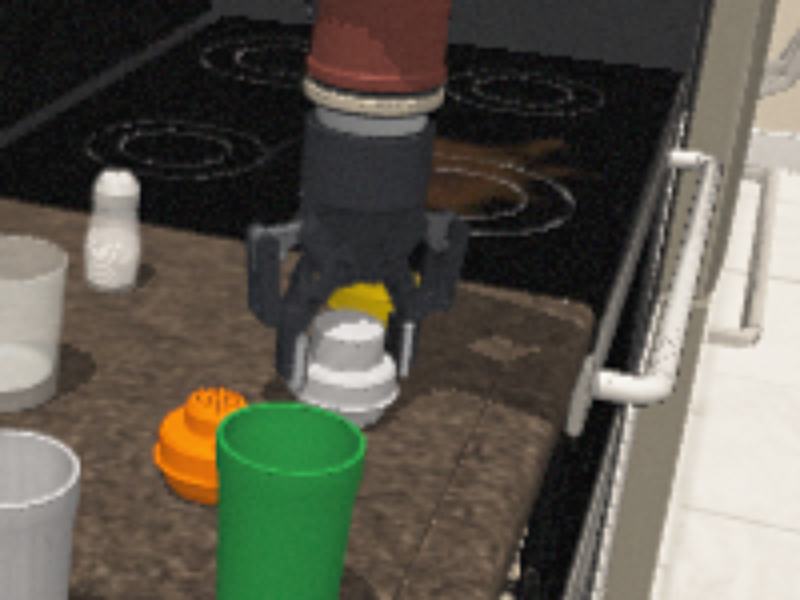

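The picture shows both fingers on the band, at (298,360) and (406,345), with the bead visible below the tips. The 5 N upward force suggests the tips touch the bead, so I'll regrasp 2 mm higher, turned 90°, then lift and carry it over the tin.

Run:
```python
from h import *
np.set_printoptions(precision=4,suppress=True)
pi=np.pi; x,y=.4512,-.2095; w2=.7
def rep(t):
    o=observe(); print(t,round(o["time_s"],2),"op",o["opening"],"gf",o["grasp_force"],"p",o["eef_pos"],"F",o["ft_force"])
gripper_to(.085,20); move_l([x,y,.045],feed=.12)
move_l([x,y,.045],rotation=[pi,0,w2]) if False else movep([x,y,.045],[pi,0,w2])
move_l([x,y,.018],feed=.1); rep("down")
gripper_to(.05,45); rep("grip")
move_l([x,y,.06],feed=.1); rep("lift")
move_l([x,y,.26],feed=.25)
movep([.518,.1298,.26],[pi,0,w2]); hold(.3); rep("over")
for n in ("side","top"):
    im,d=get_image(n); np.savez(f"{n}1.npz",im=im,d=d); cv2.imwrite(f"pics/{n}1.png",im[:,:,::-1])
a=cv2.imread("pics/side1.png")[100:320,200:400]; b=cv2.imread("pics/top1.png")[140:360,140:340]
cv2.imwrite("pics/over.png",cv2.resize(np.hstack([a,b]),None,fx=2,fy=2))
```

```text
down 5.92 op 0.08475265996733546 gf 0.0 p [ 0.4507 -0.2092  0.0175] F [-0.1828 -0.0343  0.0676]
grip 6.28 op 0.061330686384868424 gf 47.79193111695349 p [ 0.4519 -0.21    0.0194] F [-1.2285  1.6001  6.9205]
lift 6.85 op 0.06123214130355779 gf 49.44516451098025 p [ 0.4511 -0.2094  0.0599] F [-0.3879  0.0333 -2.8511]
over 9.4 op 0.06151434847645664 gf 49.47454231325537 p [0.5182 0.1289 0.2601] F [ 0.2352 -0.4726 -3.1649]
```

View pics/over.png

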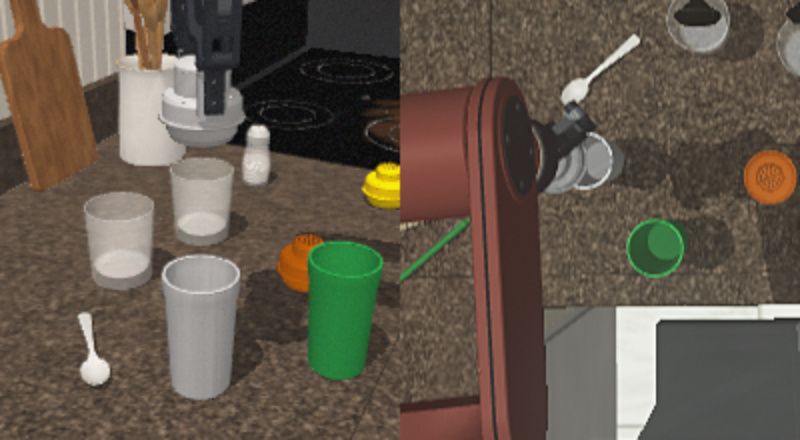

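The strainer is held at side (200,100) in the crop, cap on and apparently level, above the tin's mouth at (201,270). The top view is mostly hidden by the wrist. I'll lower it to just above the rim and compare bead and rim in the same side camera.

Run:
```python
from h import *
from scipy.optimize import least_squares
np.set_printoptions(precision=4,suppress=True)
pi=np.pi
move_l([.518,.1296,.150],feed=.2); hold(.2); o=observe(); print(o["time_s"],o["eef_pos"],o["tcp_rot"])
im,d=get_image("side"); cv2.imwrite("pics/near.png",cv2.resize(im[140:310,220:380],None,fx=3.5,fy=3.5)[:,:,::-1]); np.savez("side2.npz",im=im,d=d)
P=cloud("side",d); w=np.zeros(d.shape,bool); w[140:310,255:345]=1; w&=d>0
w&=np.hypot(P[...,0]-.518,P[...,1]-.13)<.045
sat=np.ptp(im.astype(int),axis=2)<25; br=im.mean(2)>85
for nm,a,b,R in [("tin",.02,.105,None),("skirt",.134,.145,.028),("bead",.1465,.151,.0345),("tinrimwall",.08,.112,None)]:
    m=w&sat&br&(P[...,2]>a)&(P[...,2]<b); p=P[m]
    if len(p)<10: print(nm,len(p)); continue
    rad=(lambda z:.0255+.0085*z/.116) if R is None else (lambda z:R+0*z)
    r=least_squares(lambda c:np.hypot(p[:,0]-c[0],p[:,1]-c[1])-rad(p[:,2]),[.518,.13],loss="soft_l1",f_scale=.002)
    print(nm,len(p),r.x,np.std(r.fun))
# silhouette by columns per row
m=(w&sat&br)
for v in range(195,262,3):
    u=np.flatnonzero(m[v]); 
    if len(u): print(v,u.min(),u.max(),(u.min()+u.max())/2,round(float(np.median(P[v,u,2])),3))
```

```text
10.4 [0.5193 0.1297 0.1519] [ 3.1397 -0.0028  0.7   ]
tin 1600 [0.5178 0.131 ] 0.001260940707325127
skirt 139 [0.5195 0.1304] 0.0010323396414963304
bead 103 [0.5197 0.1294] 0.001168411738752247
tinrimwall 907 [0.5175 0.1315] 0.0010302301680772375
195 287 308 297.5 0.194
198 287 296 291.5 0.193
201 287 296 291.5 0.19
204 286 299 292.5 0.185
207 283 316 299.5 0.178
210 281 318 299.5 0.17
213 281 318 299.5 0.169
216 281 318 299.5 0.166
219 280 319 299.5 0.161
222 281 318 299.5 0.156
225 283 315 299.0 0.152
228 285 314 299.5 0.148
231 285 315 300.0 0.139
234 282 318 300.0 0.11
237 281 319 300.0 0.099
240 281 319 300.0 0.094
243 281 319 300.0 0.088
246 282 318 300.0 0.113
249 283 318 300.5 0.108
252 283 317 300.0 0.102
255 283 317 300.0 0.095
258 283 317 300.0 0.089
261 283 317 300.0 0.082
```

View pics/near.png

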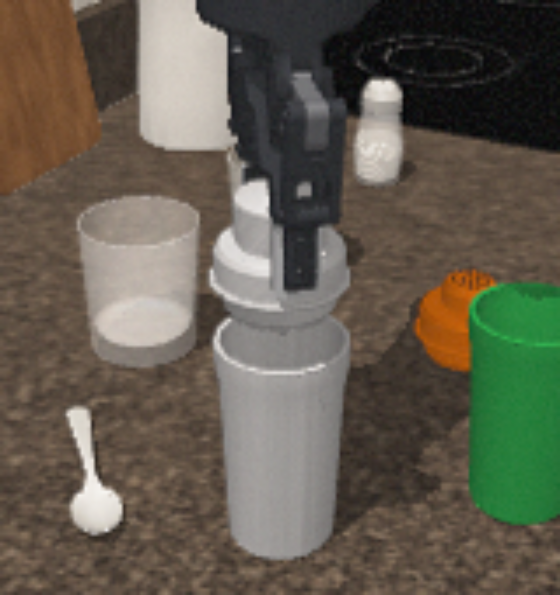

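Seen from the side, the strainer (280,275) hangs level over the mouth (282,345), about 2 mm off in x and 1 mm in y. I'll correct that, then lower with a force stop.

Run:
```python
from h import *
np.set_printoptions(precision=4,suppress=True)
def rep(t):
    o=observe(); print(t,round(o["time_s"],2),"p",o["eef_pos"],"F",o["ft_force"],"gf",round(o["grasp_force"],1)); return o
t=np.array([.5175,.1307])
move_l([*t,.150],feed=.1); hold(.3); o=rep("a")
c=2*t-o["eef_pos"][:2]
move_l([*c,.145],feed=.05); hold(.2); rep("b")
s=move_l([*c,.112],feed=.025,max_force=12); o=rep(f"stop {s}")
hold(.2); rep("hold")
im,d=get_image("side"); cv2.imwrite("pics/in.png",cv2.resize(im[140:310,220:380],None,fx=3.5,fy=3.5)[:,:,::-1])
```

```text
a 11.0 p [0.5175 0.1307 0.1499] F [ 0.5478 -0.9137 -1.7449] gf 49.5
b 11.45 p [0.5176 0.1307 0.145 ] F [-0.3415 -0.4361 -2.7632] gf 49.5
stop True 12.41 p [0.5175 0.1307 0.1195] F [-1.0371 -0.6687  5.1331] gf 50.3
hold 12.61 p [0.5174 0.1307 0.1195] F [-1.1036 -0.6657  5.8188] gf 50.3
```

View pics/in.png

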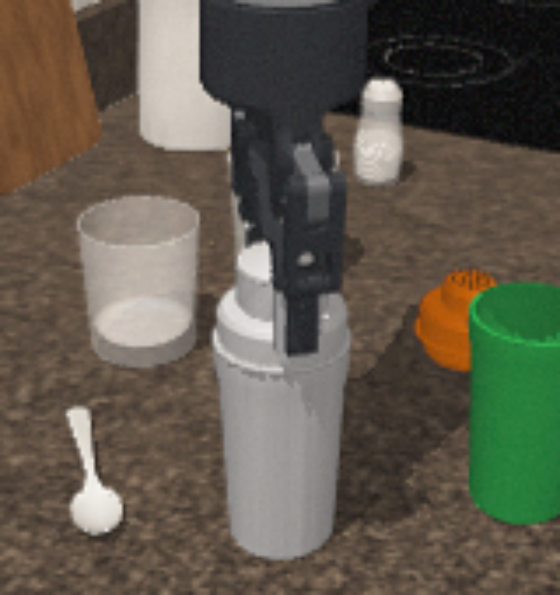

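The strainer sits on the rim (282,350), and the tool height of 0.1195 matches the seated value. Next: one slightly firmer push, release, then take the cap.

Run:
```python
from h import *
np.set_printoptions(precision=4,suppress=True)
def rep(t):
    o=observe(); print(t,round(o["time_s"],2),"p",o["eef_pos"],"F",o["ft_force"],"op",round(o["opening"],4),"gf",round(o["grasp_force"],1)); return o
x,y=.5175,.1307
s=move_l([x,y,.108],feed=.02,max_force=10); rep(f"push {s}"); hold(.2); rep("h")
gripper_to(.085,20); rep("open")
move_l([x,y,.145],feed=.06); hold(.3); rep("up")
gripper_to(.035,30); rep("grip"); hold(.2)
move_l([x,y,.172],feed=.04); rep("lift1")
im,d=get_image("side"); cv2.imwrite("pics/cap.png",cv2.resize(im[120:310,220:380],None,fx=3,fy=3)[:,:,::-1])
```

```text
push True 12.88 p [0.5177 0.1308 0.1195] F [-1.7334 -0.9892  5.6011] op 0.0611 gf 50.3
h 13.08 p [0.5177 0.1308 0.1195] F [-1.8329 -0.0119  5.776 ] op 0.0615 gf 50.3
open 13.45 p [0.5168 0.1308 0.1182] F [-0.431   1.0457  0.1378] op 0.0851 gf 0.0
up 14.34 p [0.5172 0.1306 0.1446] F [ 0.344   0.512  -0.1233] op 0.085 gf 0.0
grip 14.82 p [0.5178 0.1308 0.1454] F [-0.1967  0.2156  2.3155] op 0.0441 gf 30.7
lift1 15.84 p [0.5173 0.1307 0.1718] F [ 0.154   0.3679 -0.6271] op 0.0438 gf 30.6
```

View pics/cap.png

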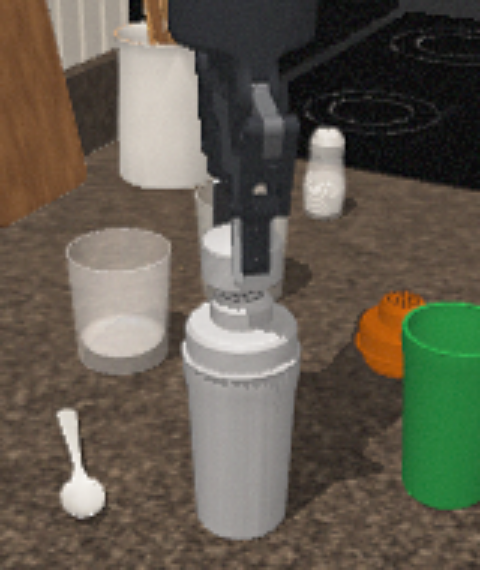

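The cap has come off alone: the pierced neck is exposed at (240,297) and the strainer's bead sits on the rim at (242,365). I'll finish the lift and check heights.

Run:
```python
from h import *
np.set_printoptions(precision=4,suppress=True)
x,y=.5175,.1307
move_l([x,y,.2455],feed=.08); hold(.6)
o=observe(); print(o["time_s"],o["eef_pos"],o["tcp_rot"],o["opening"],o["grasp_force"],o["ft_force"])
im,d=get_image("side"); P=cloud("side",d)
r=np.hypot(P[...,0]-.5177,P[...,1]-.131); z=P[...,2]; w=(d>0)
t=z[w&(r<.016)&(z>.12)&(z<.18)]; print("neck top",np.median(t),np.percentile(t,[5,95]),len(t))
m=w&(r<.04)&(z>.02)&(z<.09); p=P[m]; print("tin",p.min(0),p.max(0))
cv2.imwrite("pics/end.png",cv2.resize(im[90:310,200:400],None,fx=2.7,fy=2.7)[:,:,::-1])
```

```text
17.5583 [0.5175 0.1307 0.2455] [-3.1403  0.0017  0.7   ] 0.043675568317017494 30.640761754475534 [ 0.8527  0.1605 -1.5396]
neck top 0.1530253813181559 [0.1513 0.154 ] 127
tin [0.4863 0.119  0.02  ] [0.5447 0.1627 0.09  ]
```

View pics/end.png

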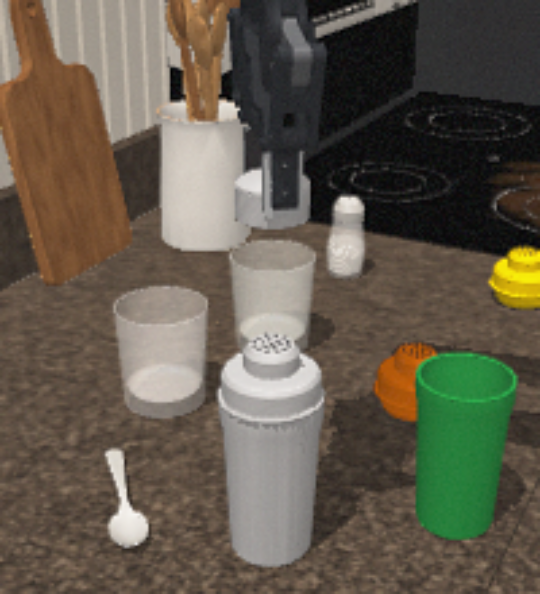

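The cap is held upright at (273,198). The strainer is home on the tin at (271,390), with the neck top measured at 0.153 against an expected 0.154. Handing in.

```bash
python3 -c "
from plant import *
print(job_done())"
```

```text
the job is handed in; nothing more can be done
None
```

The job is handed in after about 18 s of robot time: the strainer top is home on the tin, which still stands in place, and the cap is held upright about 10 cm above its seat; no verdict came back.

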